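# Catch the photometer cover and lower it shut

## Task

Shut the photometer's sample cover without a slam: with a fingertip behind its free edge tip it forward past its balance point so that it falls away from the finger, catch it from underneath on the back of a finger before it is more than about two thirds of the way down, and lower it slowly on the finger until it lies fully shut, then draw the finger out and move clear. Only touch the cover lightly, do not pinch or squeeze it or let it drop the last part, and leave the glassware and boxes standing around it where they are.

Things in the scene. Friction and masses are not known exactly. Their poses are not given: they have to be found in the camera images.
- photometer: Off-white bench photometer, fixed: 220 mm deep, 260 wide, top 100 high. Origin on the bench under the cover's hinge, mid-width; x front to rear, y left, z up. Front face at x = -95 mm, rear at +125; a grey housing on top from x = +73 to +123 is 129 high. Its front looks to the robot's right, its left side is next to the robot. Sample well, 90 mm wide, in the top ahead of the hinge.
- cover (a joint): Hinge angle (rad) of the grey sample cover: 0 shut, lying level on the top; 1.57 upright; 1.9 at the start, leaning back on its stop. It balances at about 1.5. Weak damper, hardly any friction: let go forward of balance, it falls faster and faster, is down in 1.5 to 3 s and slams at 1 to 1.7 rad/s.
- cover_hinge (a point): Middle of the cover's hinge axis, 100.5 mm above the bench, level with the shut cover's underside; the axis runs along the photometer's y. The cover turns easily: 1 N at its free edge tips it or carries it, but a finger leaning on the edge towards the hinge can jam instead of turning it: follow the edge along its arc.
- cover_edge (a point): Middle of the cover's free edge, at the underside (the face towards the photometer's front while it stands up). The cover is a plain plate, 120 mm from hinge to edge, 110 wide, 8 thick, 0.13 to 0.20 kg, no handle; its outer face is 8 mm behind this point. Shut, it overhangs the front face by 25 mm, so a finger can be under its edge.
- amber_bottle: Bystander: amber glass bottle, 60 mm across and 130 mm tall, standing behind the photometer, loose. Origin: centre of its underside.
- jar: Bystander: white plastic jar, 60 mm across and 75 mm tall, standing right of the photometer, loose. Origin: centre of its underside.
- beaker: Bystander: glass beaker, 68 mm across and 85 mm tall, standing by the photometer's right front corner, loose. Origin: centre of its underside.
- vial: Bystander: small capped glass vial, 22 mm across and 44 mm tall, standing on the photometer's top left of the cover, loose. Origin: centre of its underside.
- cuvette_tray: Bystander: white divided plastic tray, 70 x 45 x 25 mm, lying on the photometer's top right of the cover, loose. Origin: centre of its underside.
- tip_box: Bystander: blue box of pipette tips with clear top, 90 x 120 x 65 mm, standing in front and right of the photometer, loose. Origin: centre of its underside.

How it is judged:
On the way, in this order (a step that is already met when the one before it is completed fails the run):
1. the cover, tipped past its balance point, falls forward free of the fingers (value of joint cover between 0.5 and 1.5 rad and velocity of joint cover below -0.05 rad/s and contact force between the fingers and cover below 0.02 N), for 0.1 s.
2. the falling cover is caught on a finger: it bears on the fingers and no longer falls freely, while still at least 0.3 rad open (value of joint cover between 0.3 and 1.45 rad and velocity of joint cover between -0.7 and 0.3 rad/s and contact force between the fingers and cover above 0.08 N), for 0.15 s.
At the end, for the whole second after the job is handed in: The cover is shut (hinge angle under 0.03 rad), nothing touches it, and every bystander stands within 25 mm of where it was and within 0.2 rad of upright (value of joint cover below 0.03 rad and contact force between the fingers and cover below 0.02 N and distance of each of amber_bottle, jar, beaker, vial, cuvette_tray, tip_box from where it was at the start of the episode below 0.025 m and angle between each of amber_bottle, jar, beaker, vial, cuvette_tray, tip_box's own z axis and vertical below 0.2 rad).
It fails at once if the cover comes down faster than 0.8 rad/s between 0.45 and 0.06 rad open (a slam) (value of joint cover between 0.06 and 0.45 rad and velocity of joint cover below -0.8 rad/s).
It fails at once if the fingers pinch or press the cover with more than 18 N (contact force between the fingers and cover above 18 N).
It fails at once if a bystander is lifted, carried, pushed more than 25 mm or tipped over (not (distance of amber_bottle from where it was at the start of the episode below 0.025 m) or not (distance of jar from where it was at the start of the episode below 0.025 m) or not (distance of beaker from where it was at the start of the episode below 0.025 m) or not (distance of vial from where it was at the start of the episode below 0.025 m) or not (distance of cuvette_tray from where it was at the start of the episode below 0.025 m) or not (distance of tip_box from where it was at the start of the episode below 0.025 m) or not (angle between amber_bottle's own z axis and vertical below 0.2 rad) or not (angle between jar's own z axis and vertical below 0.2 rad) or not (angle between beaker's own z axis and vertical below 0.2 rad) or not (angle between vial's own z axis and vertical below 0.2 rad) or not (angle between cuvette_tray's own z axis and vertical below 0.2 rad) or not (angle between tip_box's own z axis and vertical below 0.2 rad)).
It also fails if it takes over 43 s, if anything falls off the work surface, if the arm or the gripper's body presses on something with over 40 N, if the wrist force passes 120 N, or if a joint passes its speed limit or range.

## Robot

A 7-joint arm with a two-finger parallel gripper is mounted at the origin on the work surface. World frame = base frame: x ahead of the robot, y to its left, z up, the work surface at z = 0. Lengths are in m, angles in rad, forces in N, time in s.
With the tool pointing down it reaches from about 0.4 to 0.85 m from the base axis. Payload 10.4 kg.
Tool frame: the origin (TCP) lies between the finger pads; the fingertips stand 11 mm ahead of it and the grasp point (between the pads) lies 8 mm behind it; x points along the fingers, y is the direction in which the jaws open and shut, and the axes are right-handed (so a half turn about x gives the same grasp; the last joint's range is limited). The gripper opens to 87 mm and grips with 3 to 60 N. Pads are 19 mm wide; open, the fingers measure 117 mm over their backs; the gripper's body (75 mm by 190 mm) begins 51 mm behind the grasp point.
Start: joints at [1.19, 0.332, -0.065, 1.46, 0.022, 1.35, -0.088], TCP at [0.219, -0.585, 0.234] pointing down, gripper open.
Joint ranges: [-2.6, 2.6], [-0.5, 2.12], [-1.47, 1.34], [0.16, 2.42], [-1.27, 4.41], [0.06, 2.06], [-2.6, 2.6]. Speed limits (rad/s): [2.22, 2.22, 2.79, 2.79, 3.14, 3.14, 3.14].

## Interface

Orientations are given as a unit quaternion [x, y, z, w].
In Python, from bench import r, cams, ticket gives the robot as it stands. The module is installed in compiled form; this text tells all that it offers.
- The arm moves only by the tool drive_tool, never from a script. Its argument "moves" is text: rows parted by semicolons, each of 5 numbers parted by spaces: the shift along the world's x, y, z in m, then the turn about the world's z in degrees, then the closure, from 0 (fully open) to 1 (shut). In form: x y z twist grip; .... A call has 1 to 20 rows; each row shifts and turns the commanded pose from where the row before left it; what a row does not reach is not made up. A row lasts 1/8 s, in which the tool goes at most 62.5 mm and 10.7 degrees, less where a joint would pass 70% of its speed; a pose out of reach is approached as far as the arm can. A call is refused whole if a number of a shift passes 0.0625 or a number of a turn 10.7, either way. A call with a gripper value outside its range is refused whole. The fingers move at their own pace and stop on an object; "newtons" is the grip in N (left out, the last holds). Time passes only in rows, so rows that do not move let the fingers close. It gives the time, the measured TCP pose, the force and the opening at its end, in the units of the state.
- r.read_state(): the state, without advancing time (a new reading comes with each control period).
- cams.camera(name): name is "scene" or "side" or "wrist"; returns a dict with "color" (400x640x3 uint8, red, green, blue), "fx", "fy", "cx", "cy" (pixels), "extrinsics" (4x4, takes a point from camera to world coordinates). Camera axes: x right, y down, z forward; pixel columns grow to the right and rows downward; lengths in m; the calibration is good to about 2 mm. A picture is of the moment at which its call begins. There is no depth.
- ticket.close_job(): hands the job in, once; it reports no verdict.
The state is a dict: "time": time; "joint_positions": joint angles; "joint_vel": joint speeds; "joint_torque": joint torques, N m; "ee_pos": TCP position; "eef_rot": TCP orientation; "ft_force": force on the tool from outside, world axes, zero at the start; "torque": the same for the moment, N m; "width": finger opening in m.
Only numpy, scipy, OpenCV 4.12 (cv2) and the standard library are available. Lean on these libraries where they do the work, as an engineer would, in place of code of your own. Each camera call takes 0.05 s, during which the arm holds its last target.

## Working session

There is one attempt and no reset: what is moved stays moved. The work goes in short steps, Python scripts to look and compute and a tool call to move; the robot and the scene stay as the last step left them, time stands still between calls to the robot, and variables do not carry over. Pictures are saved under pics/ and viewed, and the job is handed in when it is done.

Besides the shell and the picture viewer there is one more tool, called after ">>>" in YAML: its name, and indented under it one key for each argument. drive_tool: Moves the arm, as the interface text tells. Its arguments: {"type":"object","properties":{"moves":{"type":"string"},"newtons":{"type":"number"}},"required":["moves"]}

```bash
mkdir -p pics; ls; python3 - <<'E'
from bench import r,cams
import cv2,numpy as np
s=r.read_state();print({k:np.round(v,3).tolist() for k,v in s.items()})
for n in ("scene","side","wrist"):
    c=cams.camera(n);cv2.imwrite(f"pics/{n}0.png",c["color"][:,:,::-1]);print(n,c["fx"],c["fy"],c["cx"],c["cy"],np.round(c["extrinsics"],3).tolist())
E
```

```text
pics
{'time': 0.0, 'joint_positions': [1.19, 0.333, -0.065, 1.461, 0.022, 1.35, -0.089], 'joint_vel': [-0.001, -0.0, -0.0, -0.0, -0.001, -0.001, 0.001], 'joint_torque': [-0.001, -62.325, 0.024, -38.989, -0.061, 0.04, 0.0], 'ee_pos': [0.219, -0.585, 0.233], 'eef_rot': [-0.696, -0.126, 0.696, -0.125], 'ft_force': [0.495, 0.086, -0.302], 'torque': [0.007, 0.068, -0.014], 'width': 0.087}
scene 386.78657689075374 386.78657689075374 319.52400196987537 194.35982206109801 [[0.607, 0.655, -0.45, 1.018], [0.795, -0.504, 0.338, -0.309], [-0.005, -0.563, -0.826, 0.887], [0.0, 0.0, 0.0, 1.0]]
side 445.7496891723757 445.7496891723757 317.69471474076926 196.72422416415492 [[-0.864, -0.257, 0.433, 0.184], [-0.503, 0.465, -0.729, 0.71], [-0.014, -0.847, -0.531, 0.595], [0.0, 0.0, 0.0, 1.0]]
wrist 339.83562158789533 339.83562158789533 315.78774687690156 198.1503814941961 [[0.349, -0.896, -0.273, 0.294], [-0.937, -0.334, -0.102, -0.557], [0.0, 0.292, -0.957, 0.384], [0.0, 0.0, 0.0, 1.0]]
```

View pics/scene0.png

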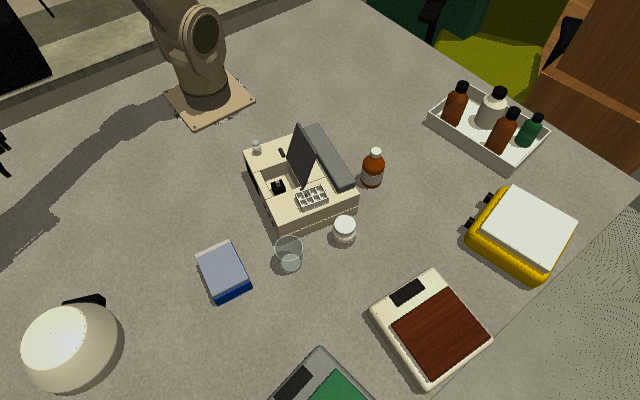

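View pics/side0.png

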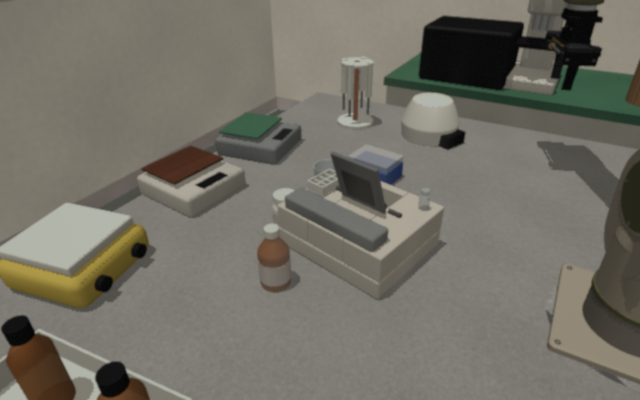

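View pics/wrist0.png

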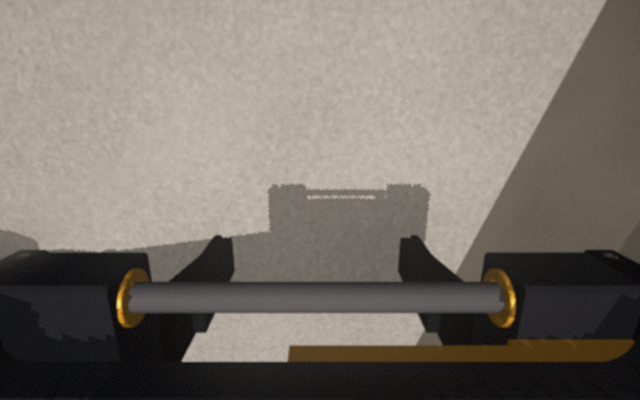

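```bash
python3 - <<'E'
import cv2
a=cv2.imread("pics/scene0.png")[110:280,190:400];cv2.imwrite("pics/sz.png",cv2.resize(a,None,fx=3.7,fy=3.5,interpolation=2))
a=cv2.imread("pics/side0.png")[130:300,250:460];cv2.imwrite("pics/dz.png",cv2.resize(a,None,fx=3.7,fy=3.5,interpolation=2))
E
```

```text
(no output)
```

View pics/sz.png

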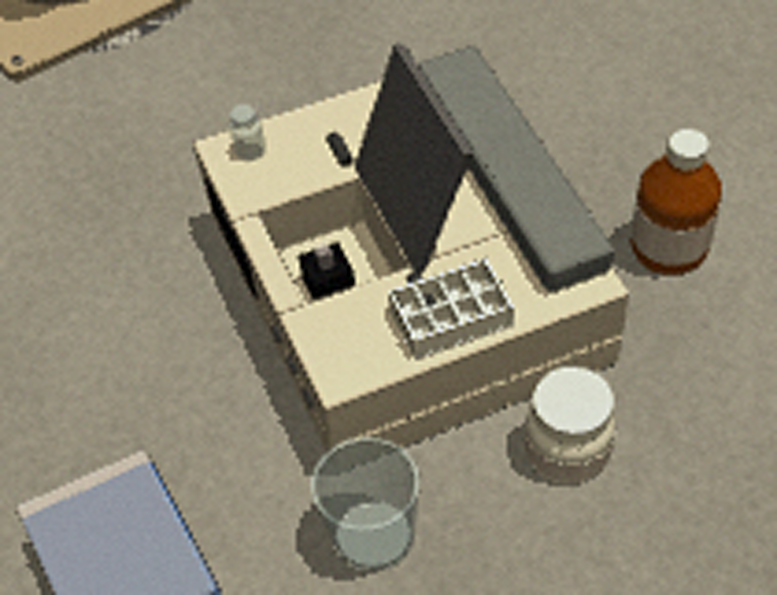

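View pics/dz.png

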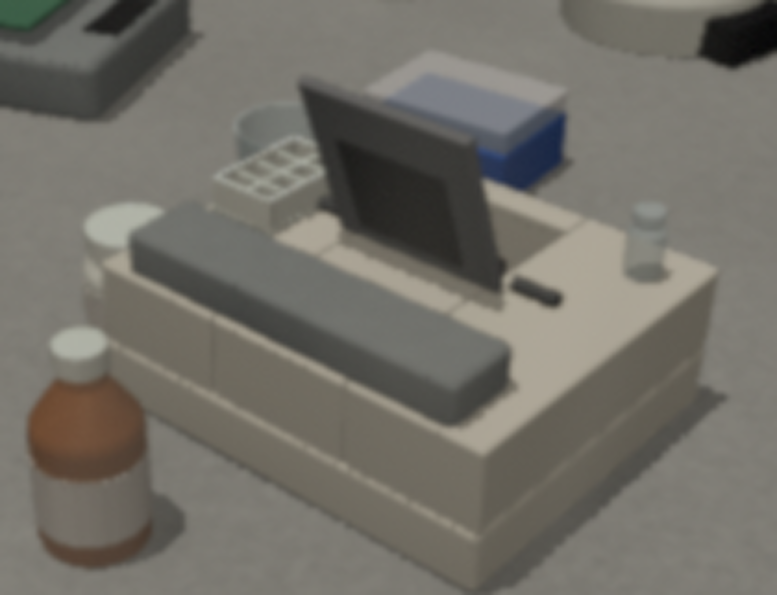

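```bash
cat > h.py <<'E'
import numpy as np
from bench import r,cams
def ray(c,u,v):
    E=c["extrinsics"];d=E[:3,:3]@np.array([(u-c["cx"])/c["fx"],(v-c["cy"])/c["fy"],1]);return E[:3,3],d
def onz(c,u,v,z):
    o,d=ray(c,u,v);return o+d*(z-o[2])/d[2]
def proj(c,p):
    E=c["extrinsics"];q=E[:3,:3].T@(np.array(p)-E[:3,3]);return [c["fx"]*q[0]/q[2]+c["cx"],c["fy"]*q[1]/q[2]+c["cy"]]
E
python3 - <<'E'
from h import *
S=cams.camera("scene");D=cams.camera("side")
f=lambda u,v:(190+u/3.7,110+v/3.5)
g=lambda u,v:(250+u/3.7,130+v/3.5)
for n,p,z in [("FL",(194,145),.1),("FR",(327,408),.1),("RR",(628,293),.1),("vialbase",(247,150),.1),("beaker base",(372,535),0),("tipbox FLtop",(18,510),.065),("tipbox RLtop",(148,453),.065),("tipboxRRtop",(218,592),.065),("bottle base",(670,255),0),("jar top",(573,400),.075),("hinge L cov",(357,172),.1),("hinge R",(412,272),.1)]:
    print("S",n,onz(S,*f(*p),z).round(3))
for n,p,z in [("RL",(485,452),.1),("FL",(717,270),.1),("RR",(103,265),.1),("RLbase",(475,588),0),("hingeR",(318,222),.1),("hingeL",(505,290),.1)]:
    print("D",n,onz(D,*g(*p),z).round(3))
def tri(a,b):
    o1,d1=ray(S,*f(*a));o2,d2=ray(D,*g(*b));t=np.linalg.lstsq(np.c_[d1,-d2],o2-o1,rcond=None)[0];return (o1+d1*t[0]).round(3),(o2+d2*t[1]).round(3)
print("covL",tri((398,46),(474,145)),"covR",tri((470,152),(302,82)))
E
```

```text
S FL [ 0.353 -0.065  0.1  ]
S FR [ 0.603 -0.118  0.1  ]
S RR [0.648 0.093 0.1  ]
S vialbase [ 0.381 -0.038  0.1  ]
S beaker base [ 0.654 -0.127  0.   ]
S tipbox FLtop [ 0.53  -0.307  0.065]
S tipbox RLtop [ 0.543 -0.221  0.065]
S tipboxRRtop [ 0.656 -0.237  0.065]
S bottle base [0.592 0.194 0.   ]
S jar top [0.682 0.019 0.075]
S hinge L cov [0.447 0.013 0.1  ]
S hinge R [ 0.545 -0.01   0.1  ]
D RL [0.393 0.151 0.1  ]
D FL [ 0.347 -0.058  0.1  ]
D RR [0.642 0.099 0.1  ]
D RLbase [0.395 0.143 0.   ]
D hingeR [0.561 0.    0.1  ]
D hingeL [0.439 0.016 0.1  ]
covL (array([0.449, 0.054, 0.208]), array([0.448, 0.053, 0.209])) covR (array([0.555, 0.033, 0.209]), array([0.554, 0.032, 0.21 ]))
```

>>> drive_tool:
  moves: "0.01 0.022 0.03 -8.1 1;0.0208 0.0471 0.03 -8.1 1;0.0208 0.0471 0.02 -8.1 1;0.0208 0.0471 0 -8.1 1;0.0208 0.0471 0 0 1;0.0208 0.0471 0 0 1;0.0208 0.0471 0 0 1;0.0208 0.0471 0 0 1;0.0208 0.0471 0 0 1;0.0208 0.0471 0 0 1;0.0208 0.0471 0 0 1;0.0208 0.0471 0 0 1;0.0208 0.0471 0 0 1;0.0208 0.0471 0 0 1;0.011 0.025 0 0 1;0 0 0 0 1"
  newtons: 10

```text
time: 2.25
ee_pos: [0.5103, 0.0761, 0.3133]
eef_rot: [-0.703, 0.072, 0.704, 0.072]
ft_force: [-0.2, -0.2, -0.4]
width: 0.0007
```

```bash
cat >> h.py <<'E'
import cv2
ex=np.array([.208,.978]);ex/=np.linalg.norm(ex);ey=np.array([-ex[1],ex[0]]);O=np.array([.495,.002])
def st():
    s=r.read_state();p=np.array(s["ee_pos"]);d=p[:2]-O;F=np.array(s["ft_force"])
    from scipy.spatial.transform import Rotation as R
    y=R.from_quat(s["eef_rot"]).as_matrix()[:,1]
    print("t %.2f ph x %.1f y %.1f tipz %.1f | Fx %.2f Fy %.2f Fz %.2f | jaw.ex %.4f w %.3f"%(s["time"],d@ex*1e3,d@ey*1e3,(p[2]-.011)*1e3,F[:2]@ex,F[:2]@ey,F[2],y[:2]@ex,s["width"]));return s
def shot(n,u0,v0,w,h,out):
    c=cams.camera(n);a=c["color"][v0:v0+h,u0:u0+w,::-1];k=min(790/w,590/h);cv2.imwrite("pics/"+out,cv2.resize(a,None,fx=k,fy=k,interpolation=2));print(out,k);return c
E
python3 - <<'E'
from h import *
st();shot("scene",190,80,240,180,"s1.png");shot("side",250,80,240,180,"d1.png")
E
```

```text
t 2.25 ph x 75.6 y 0.4 tipz 302.3 | Fx -0.26 Fy 0.12 Fz -0.40 | jaw.ex -1.0000 w 0.001
s1.png 3.2777777777777777
d1.png 3.2777777777777777
```

View pics/s1.png

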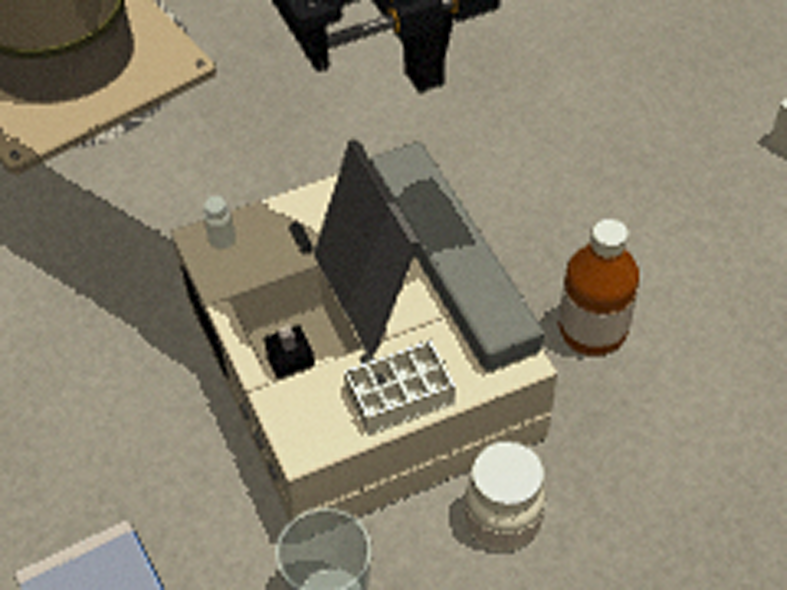

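View pics/d1.png

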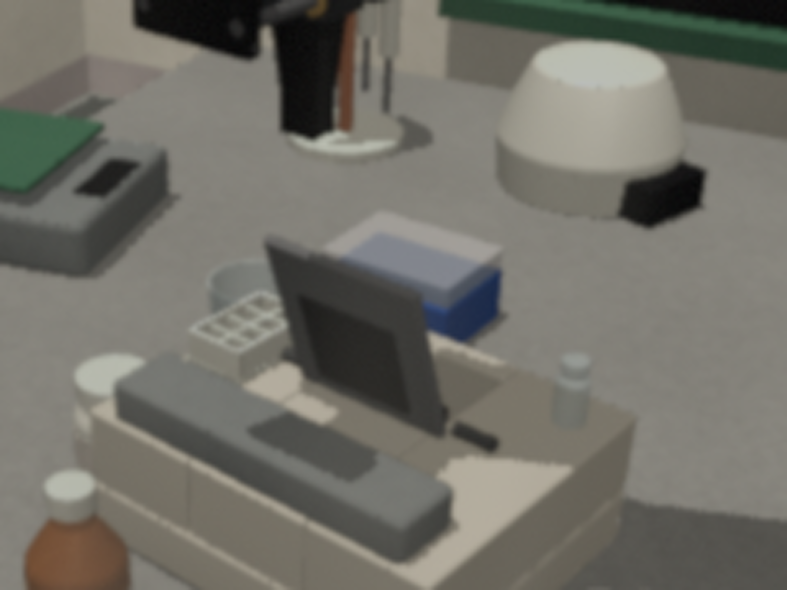

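>>> drive_tool:
  moves: "0 0 -0.03 0 1;0 0 -0.04 0 1;0 0 -0.03 0 1;0 0 -0.012 0 1;0 0 0 0 1"

```text
time: 2.98
ee_pos: [0.5102, 0.073, 0.2017]
eef_rot: [-0.703, 0.074, 0.703, 0.074]
ft_force: [-0.3, -0.2, -0.5]
width: 0.0005
```

```bash
python3 - <<'E'
from h import *
st();S=shot("scene",250,80,120,90,"s2.png");D=shot("side",300,90,120,90,"d2.png")
st()
for x in(61,76,91):
  p=np.r_[O+ex*x/1e3,.190]
  print(x,(np.array(proj(S,p))-[250,80])*6.555,(np.array(proj(D,p))-[300,90])*6.555)
E
```

```text
t 2.98 ph x 72.6 y -0.1 tipz 190.7 | Fx -0.28 Fy 0.21 Fz -0.54 | jaw.ex -1.0000 w 0.001
s2.png 6.555555555555555
d2.png 6.555555555555555
t 3.08 ph x 73.4 y -0.7 tipz 191.9 | Fx -0.31 Fy 0.77 Fz -0.90 | jaw.ex -1.0000 w 0.001
61 [424.35506678 400.61295587] [301.78355291 554.82610451]
76 [461.22860694 387.44409956] [267.90436736 574.66472927]
91 [497.82248506 374.37512053] [233.24281125 594.96148652]
```

View pics/s2.png

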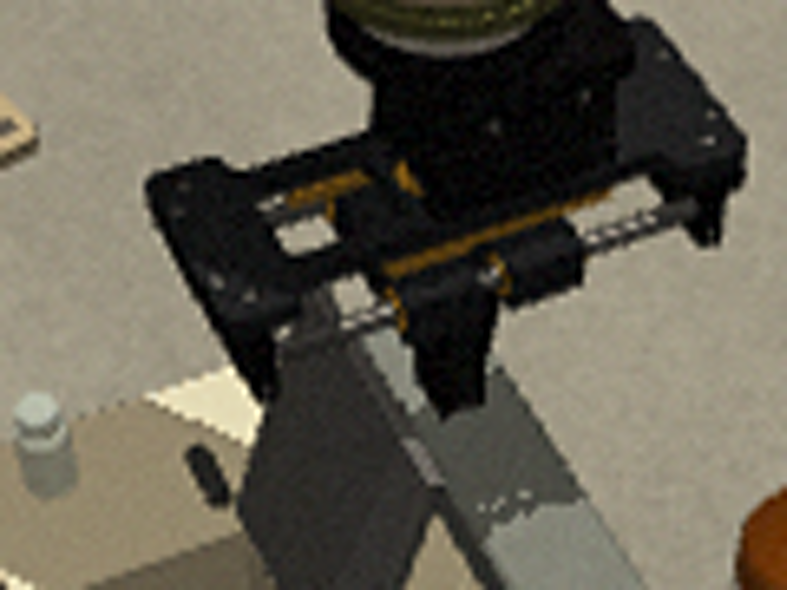

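View pics/d2.png

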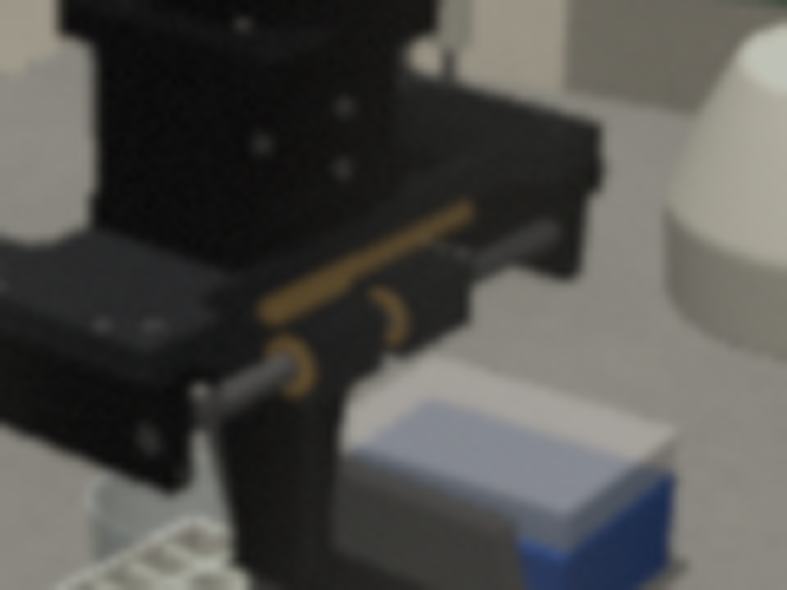

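```bash
python3 - <<'E'
from h import *
S=cams.camera("scene");st()
def toplane(u,v,y):  # intersect with y_ph=y
    o,d=ray(S,250+u/6.555,80+v/6.555);n=np.r_[ey,0];t=(y/1e3-(o-np.r_[O,0])@n)/(d@n);p=o+d*t
    return round((p[:2]-O)@ex*1e3,1),round(p[2]*1e3,1)
for n,u,v in [("brkL",265,395),("brkR",708,245),("rod",370,320),("tipL",437,415),("tipR",487,402),("tipback",418,385),("shaftL",400,330),("shaftR",495,330),("blockbot",505,318)]:
    print(n,[toplane(u,v,y) for y in(-37,-25,-9.5,9.5,37)])
E
```

```text
t 3.12 ph x 73.6 y -0.7 tipz 191.9 | Fx -0.59 Fy -0.92 Fz 0.57 | jaw.ex -1.0000 w 0.001
brkL [(np.float64(-12.7), np.float64(264.9)), (np.float64(-8.6), np.float64(251.0)), (np.float64(-3.4), np.float64(233.1)), (np.float64(3.0), np.float64(211.2)), (np.float64(12.3), np.float64(179.5))]
brkR [(np.float64(153.0), np.float64(262.2)), (np.float64(160.7), np.float64(248.3)), (np.float64(170.7), np.float64(230.4)), (np.float64(183.0), np.float64(208.3)), (np.float64(200.7), np.float64(176.5))]
rod [(np.float64(25.8), np.float64(282.6)), (np.float64(30.7), np.float64(269.2)), (np.float64(37.1), np.float64(251.8)), (np.float64(44.8), np.float64(230.5)), (np.float64(56.1), np.float64(199.6))]
tipL [(np.float64(49.2), np.float64(225.1)), (np.float64(54.7), np.float64(210.4)), (np.float64(61.7), np.float64(191.4)), (np.float64(70.3), np.float64(168.1)), (np.float64(82.8), np.float64(134.3))]
tipR [(np.float64(68.5), np.float64(222.6)), (np.float64(74.4), np.float64(207.8)), (np.float64(82.0), np.float64(188.7)), (np.float64(91.3), np.float64(165.3)), (np.float64(104.7), np.float64(131.4))]
tipback [(np.float64(42.3), np.float64(243.7)), (np.float64(47.6), np.float64(229.4)), (np.float64(54.4), np.float64(210.9)), (np.float64(62.8), np.float64(188.2)), (np.float64(74.9), np.float64(155.4))]
shaftL [(np.float64(36.3), np.float64(273.2)), (np.float64(41.5), np.float64(259.5)), (np.float64(48.1), np.float64(241.9)), (np.float64(56.3), np.float64(220.2)), (np.float64(68.1), np.float64(188.9))]
shaftR [(np.float64(71.3), np.float64(257.3)), (np.float64(77.3), np.float64(243.3)), (np.float64(84.9), np.float64(225.2)), (np.float64(94.3), np.float64(203.0)), (np.float64(107.9), np.float64(170.9))]
blockbot [(np.float64(75.1), np.float64(261.4)), (np.float64(81.1), np.float64(247.5)), (np.float64(88.8), np.float64(229.5)), (np.float64(98.4), np.float64(207.5)), (np.float64(112.2), np.float64(175.5))]
```

>>> drive_tool:
  moves: "-0.0015 -0.0068 0 0 1;-0.0015 -0.0068 0 0 1;-0.0015 -0.0068 0 0 1;-0.0015 -0.0068 0 0 1;-0.0015 -0.0068 0 0 1;-0.0015 -0.0068 0 0 1;-0.0015 -0.0068 0 0 1;0 0 0 0 1"

```text
time: 4.12
ee_pos: [0.4997, 0.0255, 0.2015]
eef_rot: [-0.703, 0.074, 0.703, 0.073]
ft_force: [0.2, -0.2, -0.5]
width: 0.0005
```

```bash
python3 - <<'E'
from h import *
st();S=shot("scene",250,80,120,90,"s3.png");D=shot("side",300,120,150,110,"d3.png")
E
```

```text
t 4.12 ph x 23.9 y 0.3 tipz 190.5 | Fx -0.17 Fy -0.25 Fz -0.55 | jaw.ex -1.0000 w 0.001
s3.png 6.555555555555555
d3.png 5.266666666666667
```

View pics/s3.png

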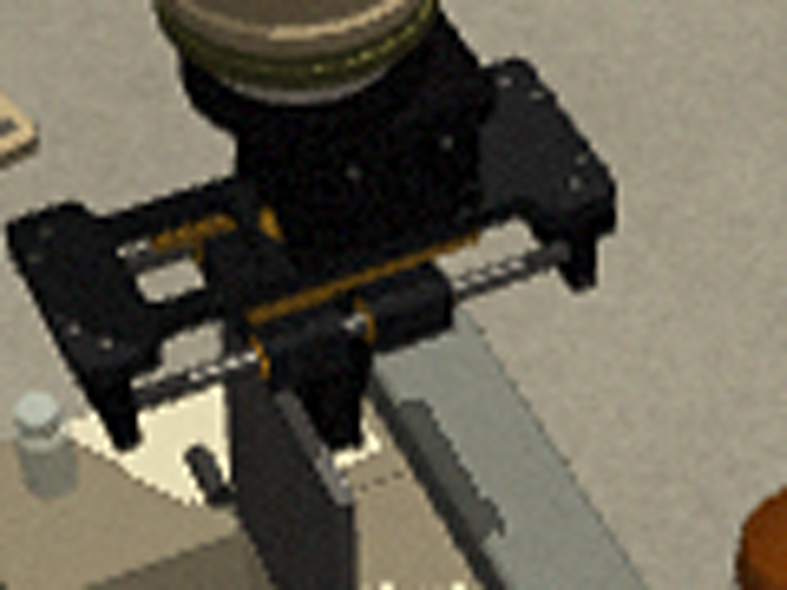

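View pics/d3.png

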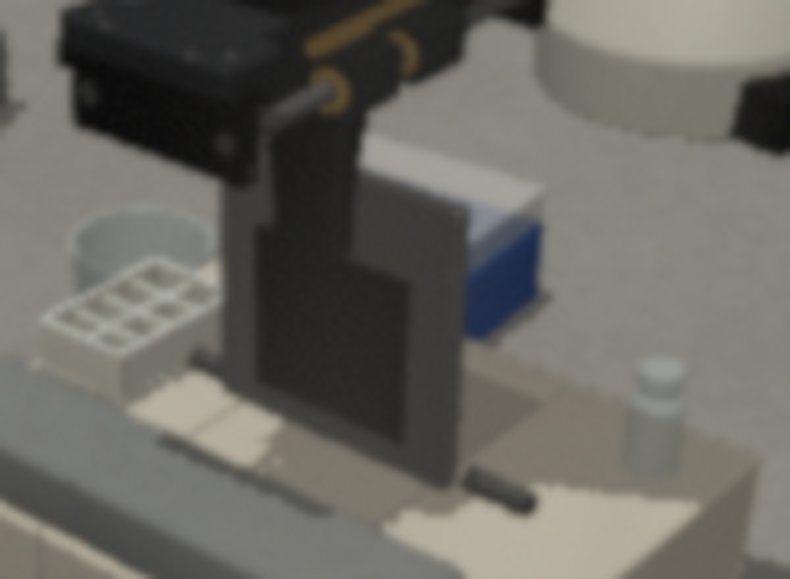

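```bash
cat >> h.py <<'E'
def pl(c,u,v,y):
    o,d=ray(c,u,v);n=np.r_[ey,0];t=(y/1e3-(o-np.r_[O,0])@n)/(d@n);p=o+d*t
    return round(float((p[:2]-O)@ex*1e3),1),round(float(p[2]*1e3),1)
E
python3 - <<'E'
from h import *
S=cams.camera("scene");D=cams.camera("side");st()
for u,v in [(352,488),(337,505)]: print("S",pl(S,250+u/6.555,80+v/6.555,-55))
print("D L outer",pl(D,300+468/5.267,120+205/5.267,55))
E
```

```text
t 4.33 ph x 25.0 y 0.4 tipz 190.5 | Fx 0.08 Fy -0.74 Fz 0.26 | jaw.ex -1.0000 w 0.000
S (8.9, 225.9)
S (3.0, 220.0)
D L outer (5.8, 219.6)
```

>>> drive_tool:
  moves: "-0.0007 -0.0033 0 0 1;-0.0007 -0.0033 0 0 1;-0.0007 -0.0033 0 0 1;-0.0007 -0.0033 0 0 1;-0.0006 -0.0027 0 0 1"

```text
time: 4.95
ee_pos: [0.4964, 0.0101, 0.2016]
eef_rot: [0.703, -0.073, -0.703, -0.073]
ft_force: [-0.2, 0.2, -0.0]
width: 0.0002
```

```bash
python3 - <<'E'
from h import *
st();S=shot("scene",240,80,120,90,"s4.png")
E
```

```text
t 4.95 ph x 8.2 y 0.4 tipz 190.6 | Fx 0.17 Fy 0.21 Fz -0.02 | jaw.ex -1.0000 w 0.000
s4.png 6.555555555555555
```

View pics/s4.png

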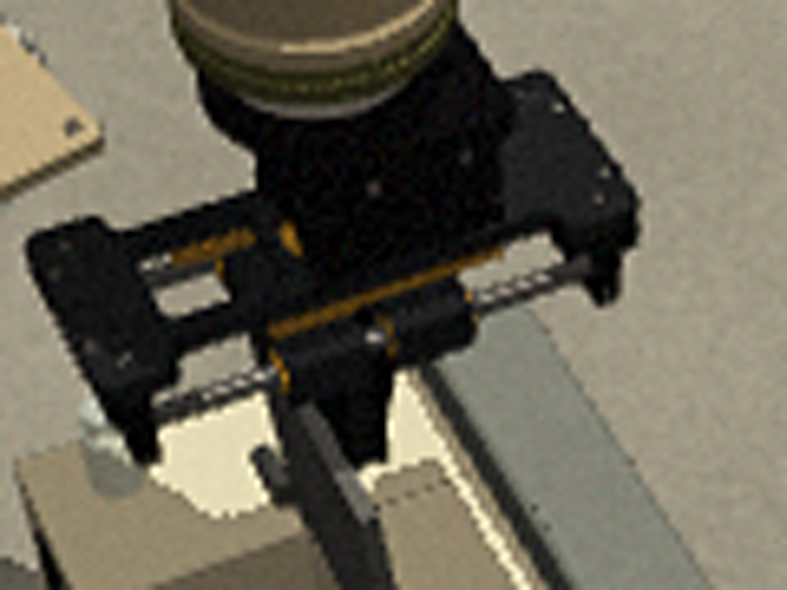

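```bash
python3 - <<'E'
from h import *
S=shot("scene",240,80,120,90,"s5.png")
E
python3 - <<'E'
import numpy as np, sys; sys.path.insert(0,'.')
from h import *
S=cams.camera("scene");st()
for u,v in [(378,512),(362,520)]: print("S",pl(S,240+u/6.555,80+v/6.555,-55))
E
```

```text
s5.png 6.555555555555555
t 5.10 ph x 8.3 y 0.4 tipz 190.6 | Fx -0.16 Fy 0.11 Fz 0.30 | jaw.ex -1.0000 w 0.000
S (-6.0, 221.0)
S (-12.0, 219.9)
```

View pics/s5.png

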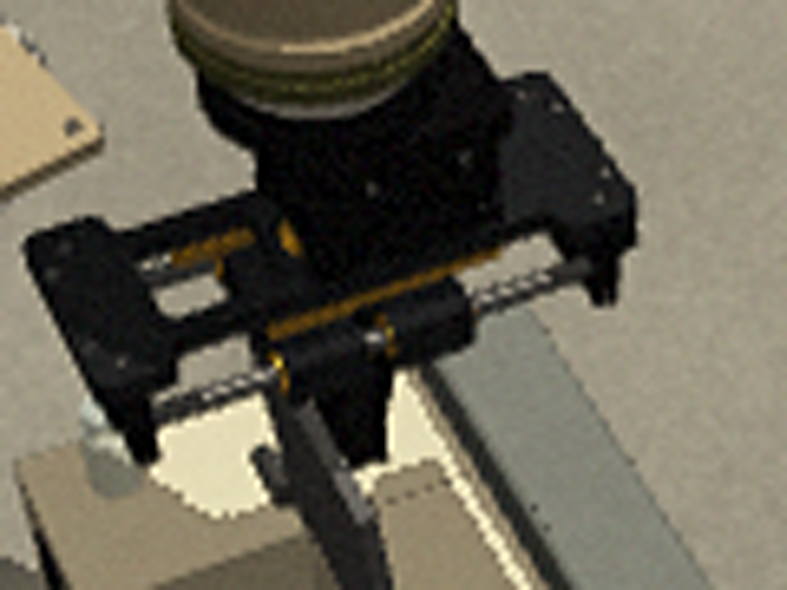

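>>> drive_tool:
  moves: "0.0017 0.0078 0.025 0 1;0 0 0.03 0 1;-0.0106 -0.05 0 0 1;-0.0106 -0.05 0 0 1;0 0 -0.04 0 1;0 0 -0.041 0 1"

```text
time: 5.85
ee_pos: [0.4771, -0.0825, 0.1749]
eef_rot: [0.704, -0.074, -0.703, -0.074]
ft_force: [-0.4, 0.3, -0.5]
width: 0.0007
```

```bash
python3 - <<'E'
from h import *
st();S=shot("scene",220,90,140,105,"s6.png")
E
```

```text
t 5.85 ph x -86.4 y -0.1 tipz 163.9 | Fx 0.26 Fy 0.44 Fz -0.46 | jaw.ex -1.0000 w 0.001
s6.png 5.619047619047619
```

View pics/s6.png

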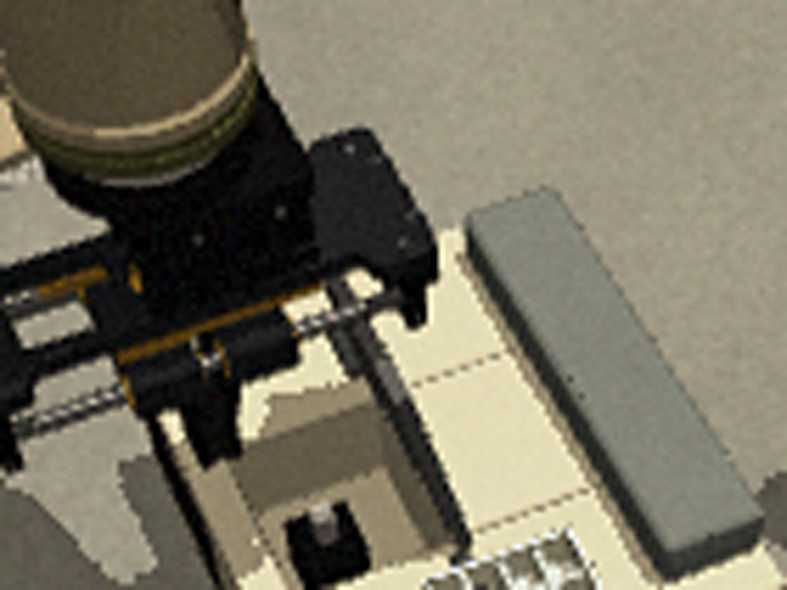

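```bash
python3 - <<'E'
from h import *
S=cams.camera("scene")
for u,v in [(410,388),(400,398)]: print("S",pl(S,220+u/5.619,90+v/5.619,-55))
E
```

```text
S (-17.2, 223.6)
S (-21.8, 219.8)
```

>>> drive_tool:
  moves: "0 0 0 0 1;0 0 0 0 1;0 0 0 0 1;0 0 0 0 1"

```text
time: 6.45
ee_pos: [0.4772, -0.0818, 0.1762]
eef_rot: [0.704, -0.073, -0.703, -0.073]
ft_force: [0.3, 0.5, 0.0]
width: 0.0
```

```bash
python3 - <<'E'
from h import *
st();S=shot("scene",220,90,140,105,"s7.png")
E
```

```text
t 6.45 ph x -85.7 y -0.0 tipz 165.2 | Fx 0.56 Fy -0.19 Fz 0.04 | jaw.ex -1.0000 w 0.000
s7.png 5.619047619047619
```

View pics/s7.png

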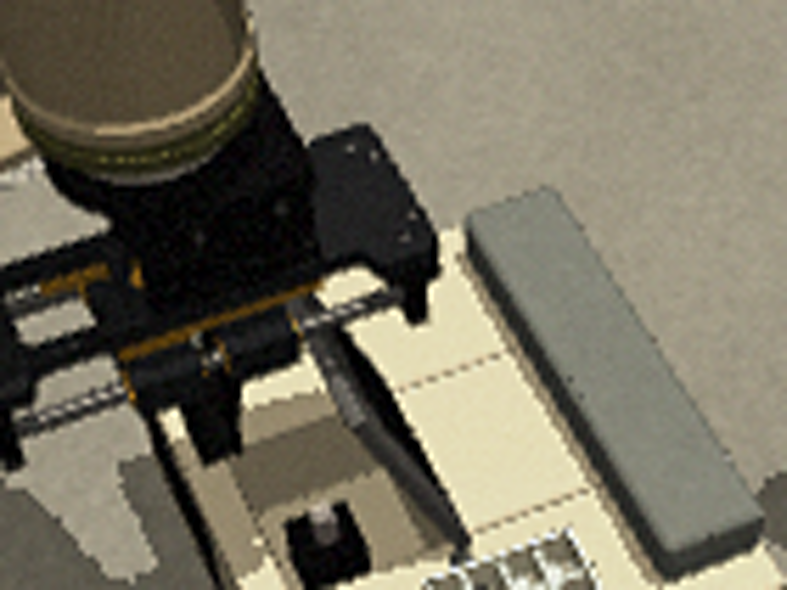

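```bash
python3 - <<'E'
from h import *
S=cams.camera("scene")
for u,v in [(365,428),(358,424)]: print("S",pl(S,220+u/5.619,90+v/5.619,-55))
E
```

```text
S (-37.6, 209.4)
S (-40.3, 213.3)
```

>>> drive_tool:
  moves: "0 0 0 0 1;0 0 0 0 1;0 0 0 0 1"

```text
time: 6.92
ee_pos: [0.4769, -0.0818, 0.1755]
eef_rot: [-0.703, 0.073, 0.703, 0.073]
ft_force: [-0.1, -0.2, 0.1]
width: 0.0004
```

```bash
python3 - <<'E'
from h import *
st();S=shot("scene",220,90,140,105,"s8.png")
E
```

```text
t 6.92 ph x -85.7 y 0.3 tipz 164.5 | Fx -0.25 Fy 0.07 Fz 0.08 | jaw.ex -1.0000 w 0.000
s8.png 5.619047619047619
```

View pics/s8.png

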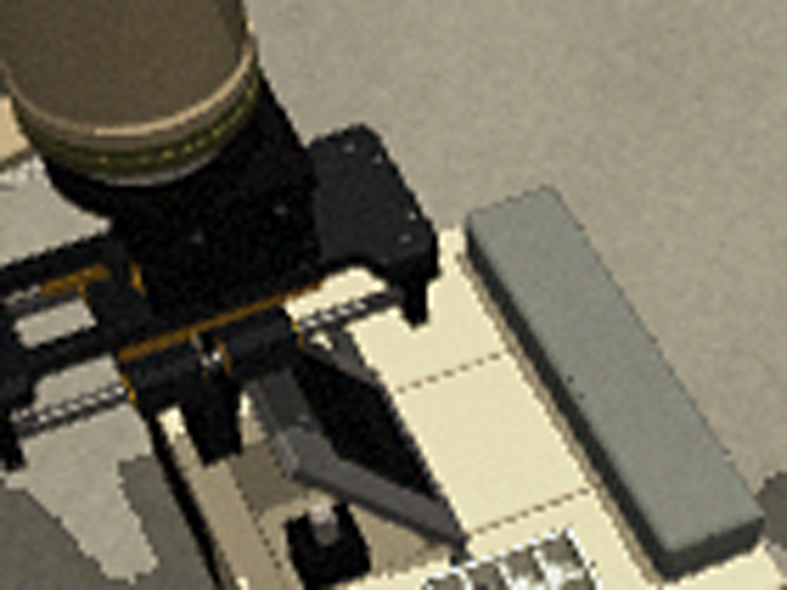

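>>> drive_tool:
  moves: "0 0 0 0 1;0 0 0 0 1;0 0 0 0 1;0 0 0 0 1"

```text
time: 7.48
ee_pos: [0.4769, -0.0818, 0.1756]
eef_rot: [-0.703, 0.073, 0.703, 0.073]
ft_force: [-0.5, -0.9, -0.4]
width: 0.0005
```

```bash
python3 - <<'E'
from h import *
st();S=shot("scene",220,90,140,105,"s9.png");D=shot("side",300,120,150,110,"d9.png")
E
```

```text
t 7.47 ph x -85.8 y 0.3 tipz 164.6 | Fx -0.96 Fy 0.27 Fz -0.37 | jaw.ex -1.0000 w 0.001
s9.png 5.619047619047619
d9.png 5.266666666666667
```

View pics/s9.png

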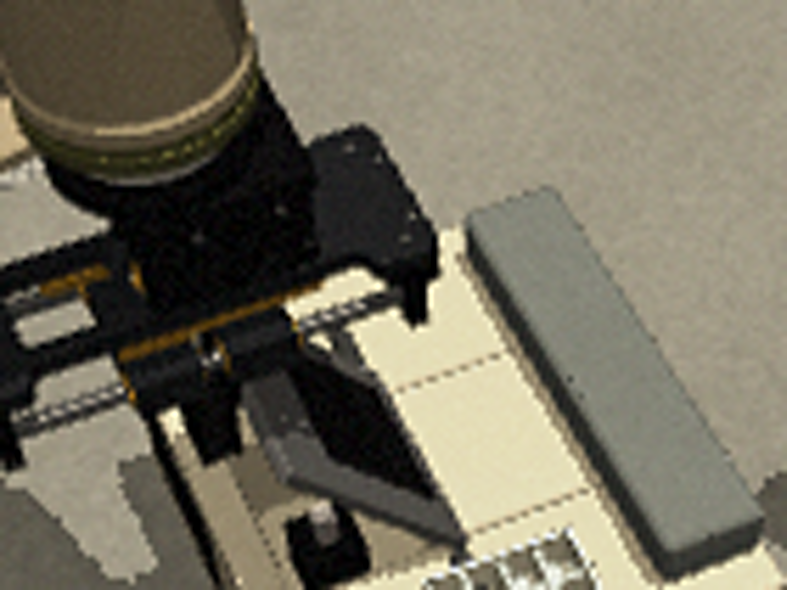

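View pics/d9.png

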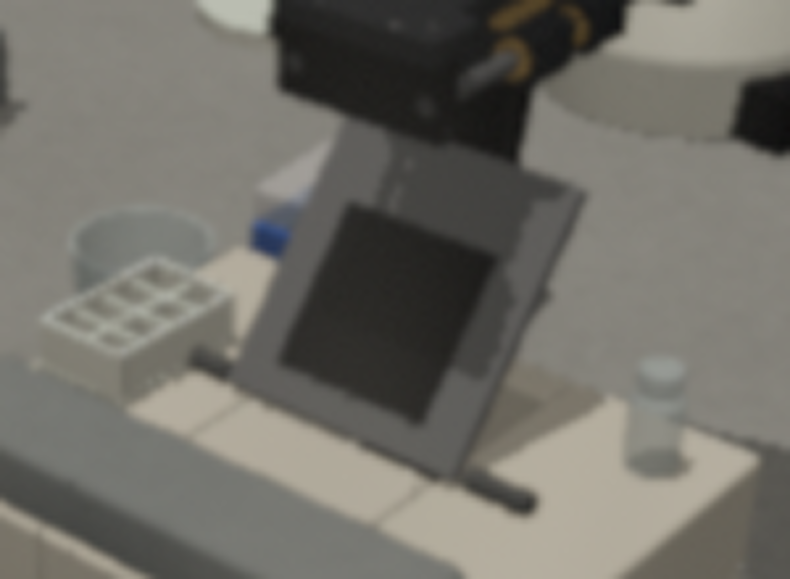

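```bash
python3 - <<'E'
from h import *
S=cams.camera("scene");D=cams.camera("side");st()
for u,v in [(292,480),(275,460),(322,460)]: print("S",pl(S,220+u/5.619,90+v/5.619,-55))
print("D",pl(D,300+588/5.267,120+192/5.267,55))
E
```

```text
t 7.67 ph x -85.8 y 0.2 tipz 164.6 | Fx -0.83 Fy 0.05 Fz 0.47 | jaw.ex -1.0000 w 0.001
S (-70.5, 193.9)
S (-75.8, 210.0)
S (-57.0, 199.4)
D (-76.0, 193.1)
```

```bash
python3 - <<'E'
import numpy as np
ex=np.array([.208,.978])
t=[.938,.9,.86,.82,.78,.74,.7,.66,.62,.58,.54,.5]
print(";".join("%.4f %.4f %.4f 0 1"%(*( -.12*(np.cos(b)-np.cos(a))*ex),.12*(np.sin(b)-np.sin(a))) for a,b in zip(t,t[1:])))
E
```

```text
-0.0008 -0.0035 -0.0028 0 1;-0.0008 -0.0036 -0.0031 0 1;-0.0007 -0.0035 -0.0032 0 1;-0.0007 -0.0034 -0.0033 0 1;-0.0007 -0.0032 -0.0035 0 1;-0.0007 -0.0031 -0.0036 0 1;-0.0006 -0.0030 -0.0037 0 1;-0.0006 -0.0028 -0.0038 0 1;-0.0006 -0.0027 -0.0040 0 1;-0.0005 -0.0025 -0.0041 0 1;-0.0005 -0.0023 -0.0042 0 1
```

>>> drive_tool:
  moves: "-0.0008 -0.0035 -0.0028 0 1;-0.0008 -0.0036 -0.0031 0 1;-0.0007 -0.0035 -0.0032 0 1;-0.0007 -0.0034 -0.0033 0 1;-0.0007 -0.0032 -0.0035 0 1;-0.0007 -0.0031 -0.0036 0 1;-0.0006 -0.0030 -0.0037 0 1;-0.0006 -0.0028 -0.0038 0 1;-0.0006 -0.0027 -0.0040 0 1;-0.0005 -0.0025 -0.0041 0 1;-0.0005 -0.0023 -0.0042 0 1;0 0 0 0 1"

```text
time: 9.18
ee_pos: [0.4694, -0.1157, 0.1359]
eef_rot: [-0.703, 0.073, 0.704, 0.073]
ft_force: [-1.2, -1.8, 0.6]
width: 0.0007
```

```bash
python3 - <<'E'
from h import *
st();S=shot("scene",220,100,120,90,"s10.png");st();D=shot("side",320,140,120,90,"d10.png");st()
E
```

```text
t 9.18 ph x -120.4 y 0.5 tipz 124.9 | Fx -1.99 Fy 0.82 Fz 0.65 | jaw.ex -1.0000 w 0.001
s10.png 6.555555555555555
t 9.22 ph x -120.4 y 0.5 tipz 125.1 | Fx -1.63 Fy 0.73 Fz 1.03 | jaw.ex -1.0000 w 0.001
d10.png 6.555555555555555
t 9.28 ph x -120.3 y 0.5 tipz 125.2 | Fx -1.56 Fy 2.02 Fz -0.31 | jaw.ex -1.0000 w 0.001
```

View pics/s10.png

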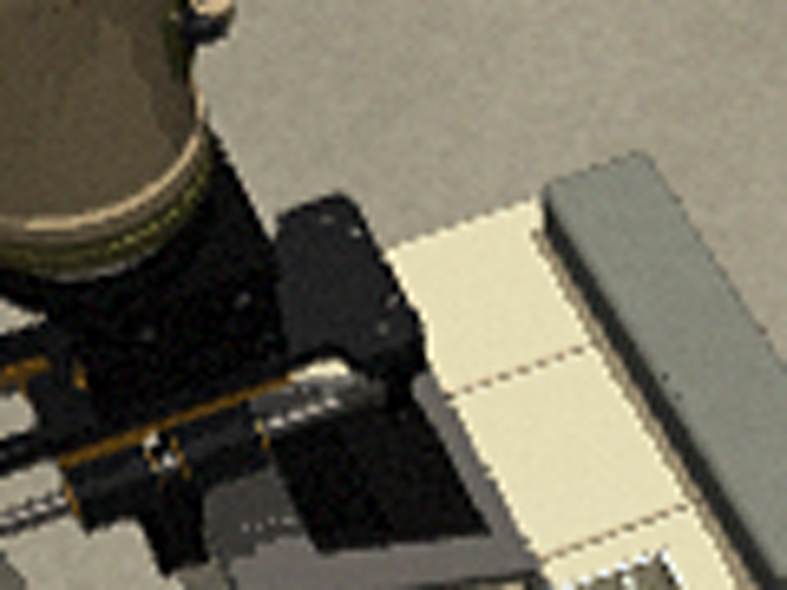

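View pics/d10.png

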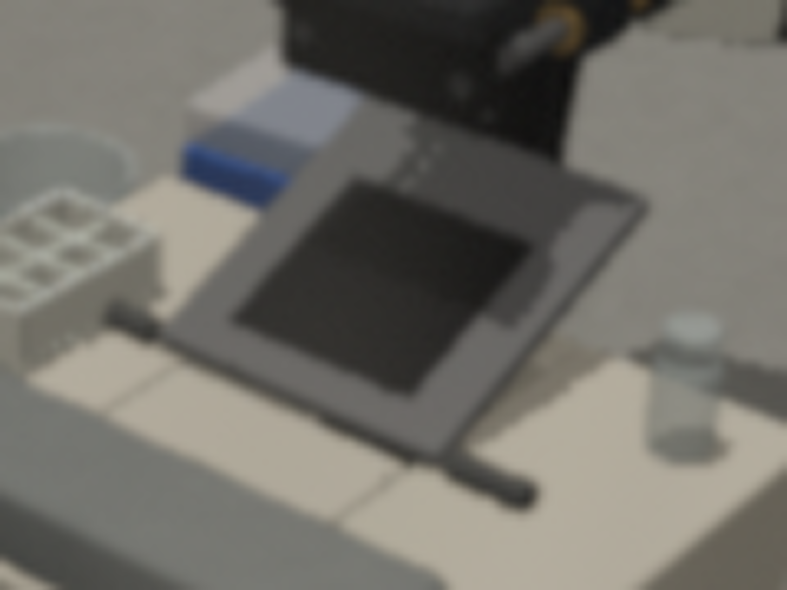

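```bash
python3 - <<'E'
from h import *
D=cams.camera("side");st()
print("D",pl(D,320+648/6.555,140+205/6.555,55))
import numpy as np
ex=np.array([.208,.978])
t=np.r_[.5,.47:.2:-.03,.2];print(t)
t=[.5,.47,.44,.41,.38,.35,.32,.29,.26,.23,.2]
print(";".join("%.4f %.4f %.4f 0 1"%(*( -.12*(np.cos(b)-np.cos(a))*ex),.12*(np.sin(b)-np.sin(a))) for a,b in zip(t,t[1:])))
E
```

```text
t 9.32 ph x -120.3 y 0.5 tipz 125.3 | Fx -2.06 Fy 1.46 Fz -0.01 | jaw.ex -1.0000 w 0.000
D (-112.5, 144.6)
[0.5  0.47 0.44 0.41 0.38 0.35 0.32 0.29 0.26 0.23 0.2 ]
-0.0003 -0.0016 -0.0032 0 1;-0.0003 -0.0015 -0.0032 0 1;-0.0003 -0.0015 -0.0033 0 1;-0.0003 -0.0014 -0.0033 0 1;-0.0003 -0.0013 -0.0034 0 1;-0.0002 -0.0012 -0.0034 0 1;-0.0002 -0.0011 -0.0034 0 1;-0.0002 -0.0010 -0.0035 0 1;-0.0002 -0.0009 -0.0035 0 1;-0.0002 -0.0008 -0.0035 0 1
```

```bash
cat >> h.py <<'E'
def corners(c,th,u0,v0,k):
    for y in(55,-55):
        for n,(a,b) in {"under":(120,0),"outer":(120,8),"hingeO":(0,8)}.items():
            x=-a*np.cos(th)+b*np.sin(th);z=a*np.sin(th)+b*np.cos(th)+100.5
            p=np.r_[O+ex*x/1e3+ey*y/1e3,z/1e3];print(th,y,n,((np.array(proj(c,p))-[u0,v0])*k).round(0))
E
python3 - <<'E'
from h import *
D=shot("side",320,140,120,90,"d11.png")
S=shot("scene",200,120,120,90,"s11.png")
for t in(.35,.42,.5):
  print("D");corners(D,t,320,140,6.555);print("S");corners(S,t,200,120,6.555)
E
```

```text
d11.png 6.555555555555555
s11.png 6.555555555555555
D
0.35 55 under [647. 213.]
0.35 55 outer [645. 195.]
0.35 55 hingeO [431. 453.]
0.35 -55 under [365. 110.]
0.35 -55 outer [362.  93.]
0.35 -55 hingeO [147. 328.]
S
0.35 55 under [276. 276.]
0.35 55 outer [280. 260.]
0.35 55 hingeO [565. 232.]
0.35 -55 under [377. 493.]
0.35 -55 outer [381. 478.]
0.35 -55 hingeO [677. 434.]
D
0.42 55 under [645. 195.]
0.42 55 outer [642. 178.]
0.42 55 hingeO [430. 454.]
0.42 -55 under [361.  93.]
0.42 -55 outer [357.  77.]
0.42 -55 hingeO [146. 329.]
S
0.42 55 under [280. 260.]
0.42 55 outer [285. 244.]
0.42 55 hingeO [566. 231.]
0.42 -55 under [382. 477.]
0.42 -55 outer [388. 462.]
0.42 -55 hingeO [678. 434.]
D
0.5 55 under [640. 176.]
0.5 55 outer [636. 160.]
0.5 55 hingeO [429. 456.]
0.5 -55 under [355.  74.]
0.5 -55 outer [349.  59.]
0.5 -55 hingeO [145. 331.]
S
0.5 55 under [287. 241.]
0.5 55 outer [294. 226.]
0.5 55 hingeO [568. 231.]
0.5 -55 under [390. 459.]
0.5 -55 outer [398. 444.]
0.5 -55 hingeO [680. 433.]
```

View pics/s11.png

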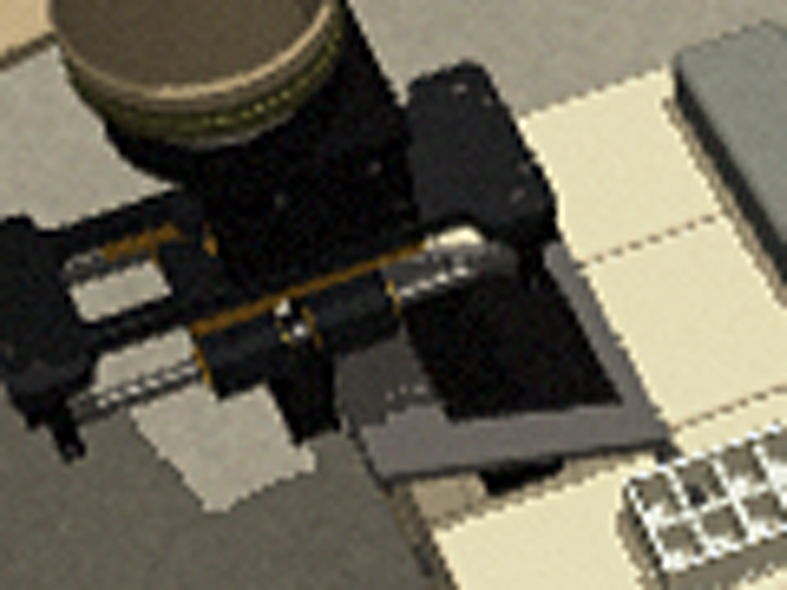

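>>> drive_tool:
  moves: "-0.0002 -0.0007 -0.0032 0 1;-0.0001 -0.0007 -0.0032 0 1;-0.0002 -0.0007 -0.0032 0 1;-0.0001 -0.0007 -0.0032 0 1;-0.0002 -0.0007 -0.0032 0 1;0 0 0 0 1"

```text
time: 10.18
ee_pos: [0.4685, -0.1206, 0.12]
eef_rot: [-0.703, 0.074, 0.703, 0.073]
ft_force: [-2.7, -7.7, 1.0]
width: 0.0005
```

```bash
python3 - <<'E'
from h import *
st()
D=shot("side",340,130,120,90,"d12.png")
st()
S=shot("scene",220,150,80,60,"s12.png")
for t in(.2,.25,.3,.35):
  print("D");corners(D,t,340,130,6.555);print("S");corners(S,t,220,150,9.833)
E
```

```text
t 10.18 ph x -125.4 y 0.4 tipz 109.0 | Fx -8.09 Fy 1.07 Fz 1.05 | jaw.ex -1.0000 w 0.000
d12.png 6.555555555555555
t 10.22 ph x -125.4 y 0.4 tipz 109.1 | Fx -7.76 Fy 1.26 Fz 1.32 | jaw.ex -1.0000 w 0.000
s12.png 9.833333333333334
D
0.2 55 under [519. 320.]
0.2 55 outer [519. 301.]
0.2 55 hingeO [302. 516.]
0.2 -55 under [240. 216.]
0.2 -55 outer [238. 197.]
0.2 -55 hingeO [ 19. 391.]
S
0.2 55 under [211. 168.]
0.2 55 outer [211. 146.]
0.2 55 hingeO [647.  53.]
0.2 -55 under [359. 492.]
0.2 -55 outer [361. 471.]
0.2 -55 hingeO [815. 356.]
D
0.25 55 under [518. 306.]
0.25 55 outer [518. 287.]
0.25 55 hingeO [301. 517.]
0.25 -55 under [239. 202.]
0.25 -55 outer [236. 184.]
0.25 -55 hingeO [ 18. 392.]
S
0.25 55 under [212. 152.]
0.25 55 outer [214. 130.]
0.25 55 hingeO [648.  53.]
0.25 -55 under [361. 476.]
0.25 -55 outer [364. 455.]
0.25 -55 hingeO [816. 356.]
D
0.3 55 under [518. 292.]
0.3 55 outer [516. 274.]
0.3 55 hingeO [301. 517.]
0.3 -55 under [237. 189.]
0.3 -55 outer [234. 171.]
0.3 -55 hingeO [ 17. 393.]
S
0.3 55 under [214. 135.]
0.3 55 outer [218. 113.]
0.3 55 hingeO [650.  53.]
0.3 -55 under [364. 461.]
0.3 -55 outer [369. 439.]
0.3 -55 hingeO [818. 356.]
D
0.35 55 under [516. 278.]
0.35 55 outer [514. 261.]
0.35 55 hingeO [300. 518.]
0.35 -55 under [234. 176.]
0.35 -55 outer [231. 159.]
0.35 -55 hingeO [ 16. 394.]
S
0.35 55 under [217. 118.]
0.35 55 outer [223.  96.]
0.35 55 hingeO [651.  52.]
0.35 -55 under [369. 444.]
0.35 -55 outer [375. 422.]
0.35 -55 hingeO [819. 356.]
```

View pics/s12.png

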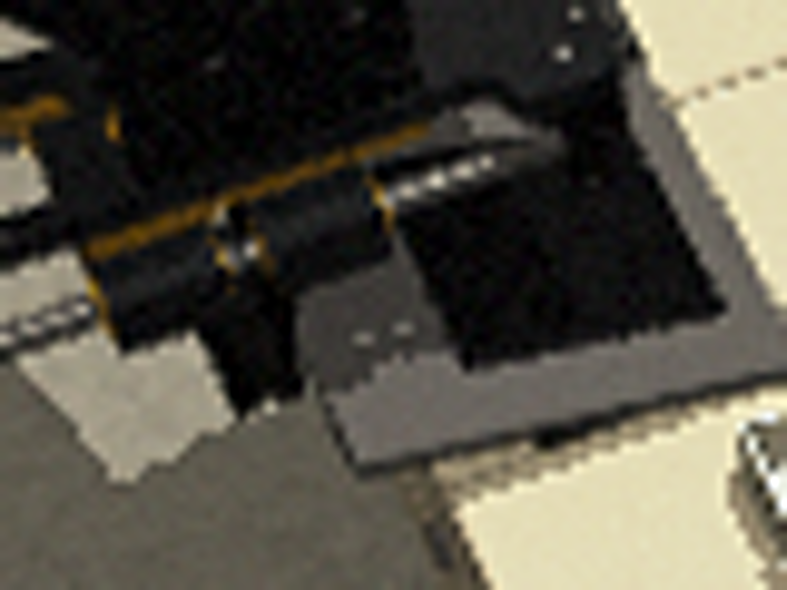

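View pics/d12.png

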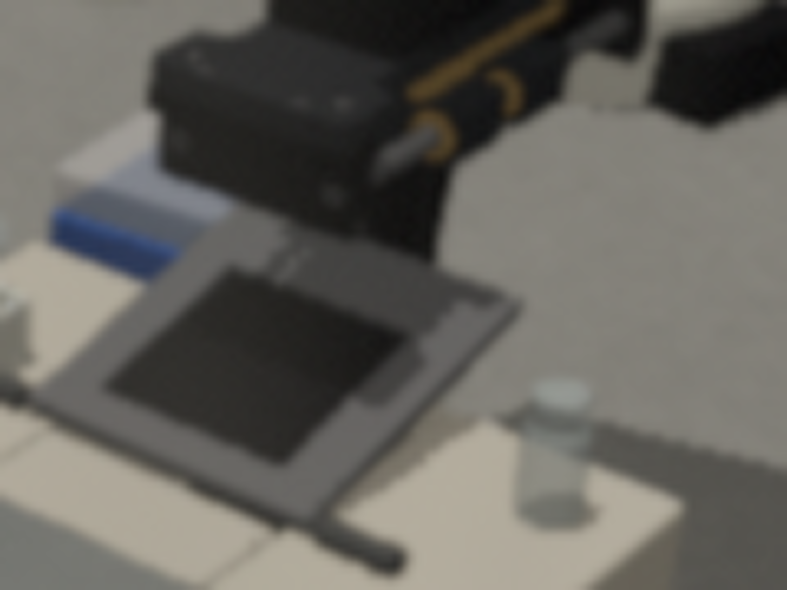

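>>> drive_tool:
  moves: "-0.0001 -0.0004 -0.002 0 1;-0.0001 -0.0004 -0.002 0 1;-0.0001 -0.0004 -0.002 0 1;-0.0001 -0.0004 -0.002 0 1;-0.0001 -0.0004 -0.002 0 1;0 -0.0003 -0.002 0 1;0 0 0 0 1"

```text
time: 11.15
ee_pos: [0.4679, -0.1232, 0.108]
eef_rot: [-0.703, 0.075, 0.703, 0.073]
ft_force: [-3.1, -9.2, 1.1]
width: 0.0006
```

```bash
python3 - <<'E'
from h import *
st()
D=shot("side",360,140,80,60,"d13.png")
st()
S=shot("scene",220,150,80,60,"s13.png")
for t in(.0,.05,.1,.15):
  print("D");corners(D,t,360,140,9.833);print("S");corners(S,t,220,150,9.833)
E
```

```text
t 11.15 ph x -128.1 y 0.4 tipz 97.0 | Fx -9.61 Fy 1.11 Fz 1.09 | jaw.ex -1.0000 w 0.001
d13.png 9.833333333333334
t 11.20 ph x -128.1 y 0.4 tipz 97.1 | Fx -8.68 Fy 0.92 Fz 1.31 | jaw.ex -1.0000 w 0.000
s13.png 9.833333333333334
D
0.0 55 under [575. 472.]
0.0 55 outer [579. 441.]
0.0 55 hingeO [261. 671.]
0.0 -55 under [164. 313.]
0.0 -55 outer [166. 283.]
0.0 -55 hingeO [-164.  485.]
S
0.0 55 under [218. 228.]
0.0 55 outer [212. 209.]
0.0 55 hingeO [641.  55.]
0.0 -55 under [364. 549.]
0.0 -55 outer [359. 531.]
0.0 -55 hingeO [809. 358.]
D
0.05 55 under [578. 449.]
0.05 55 outer [581. 418.]
0.05 55 hingeO [260. 672.]
0.05 -55 under [165. 291.]
0.05 -55 outer [166. 261.]
0.05 -55 hingeO [-165.  486.]
S
0.05 55 under [214. 213.]
0.05 55 outer [211. 194.]
0.05 55 hingeO [643.  54.]
0.05 -55 under [361. 535.]
0.05 -55 outer [358. 517.]
0.05 -55 hingeO [810. 358.]
D
0.1 55 under [580. 426.]
0.1 55 outer [582. 396.]
0.1 55 hingeO [259. 673.]
0.1 -55 under [165. 269.]
0.1 -55 outer [165. 239.]
0.1 -55 hingeO [-167.  487.]
S
0.1 55 under [212. 199.]
0.1 55 outer [210. 178.]
0.1 55 hingeO [644.  54.]
0.1 -55 under [359. 521.]
0.1 -55 outer [358. 502.]
0.1 -55 hingeO [812. 357.]
D
0.15 55 under [581. 404.]
0.15 55 outer [582. 374.]
0.15 55 hingeO [258. 674.]
0.15 -55 under [165. 247.]
0.15 -55 outer [163. 218.]
0.15 -55 hingeO [-168.  488.]
S
0.15 55 under [211. 183.]
0.15 55 outer [210. 163.]
0.15 55 hingeO [646.  53.]
0.15 -55 under [359. 507.]
0.15 -55 outer [359. 487.]
0.15 -55 hingeO [813. 357.]
```

View pics/s13.png

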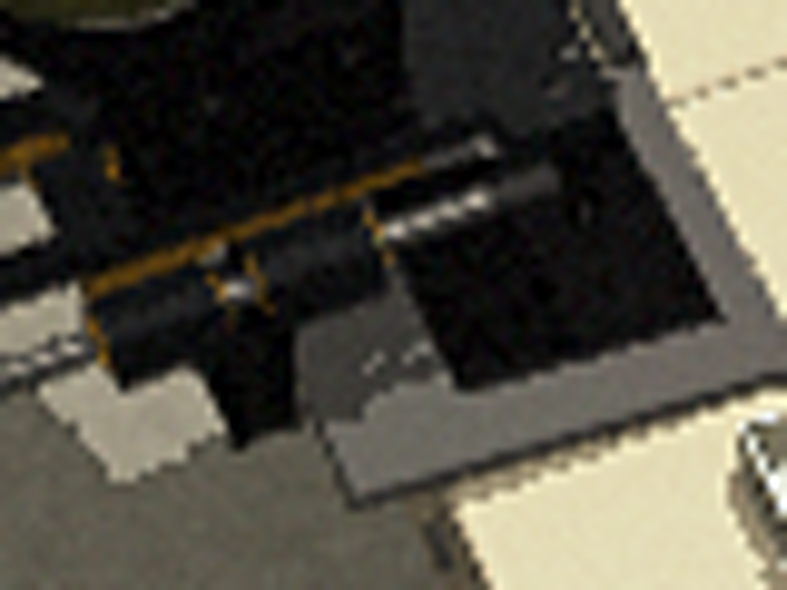

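View pics/d13.png

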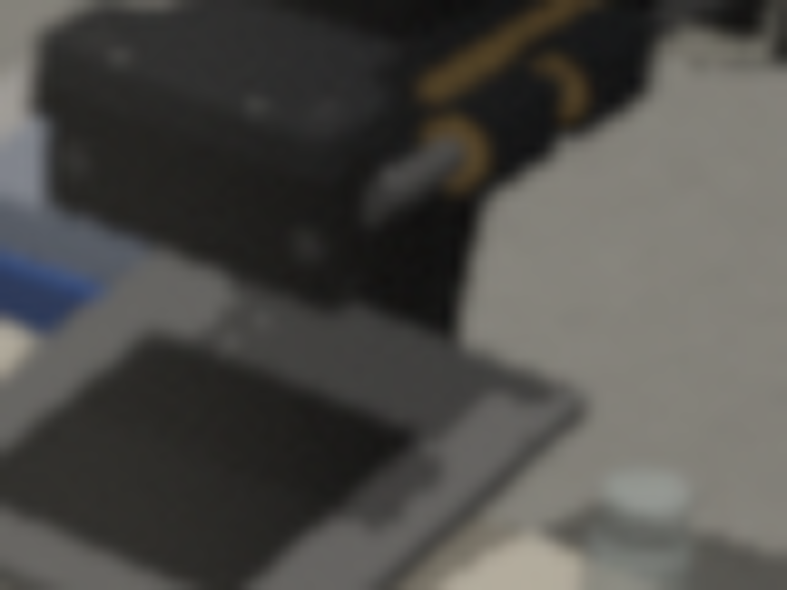

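>>> drive_tool:
  moves: "0 -0.0002 -0.002 0 1;0 -0.0002 -0.002 0 1;0 -0.0002 -0.002 0 1;0 -0.0002 -0.002 0 1;0 -0.0001 -0.002 0 1;0 -0.0001 -0.002 0 1;0 0 -0.002 0 1;0 0 0 0 1"

```text
time: 12.25
ee_pos: [0.4676, -0.1249, 0.0939]
eef_rot: [-0.703, 0.075, 0.704, 0.073]
ft_force: [-4.0, -11.3, -0.6]
width: 0.0004
```

```bash
python3 - <<'E'
from h import *
st()
D=shot("side",360,140,80,60,"d14.png")
st()
S=shot("scene",220,150,80,60,"s14.png")
E
```

```text
t 12.25 ph x -129.8 y 0.4 tipz 82.9 | Fx -11.87 Fy 1.56 Fz -0.59 | jaw.ex -1.0000 w 0.000
d14.png 9.833333333333334
t 12.30 ph x -129.8 y 0.4 tipz 82.9 | Fx -10.90 Fy 1.43 Fz -0.01 | jaw.ex -1.0000 w 0.000
s14.png 9.833333333333334
```

View pics/s14.png

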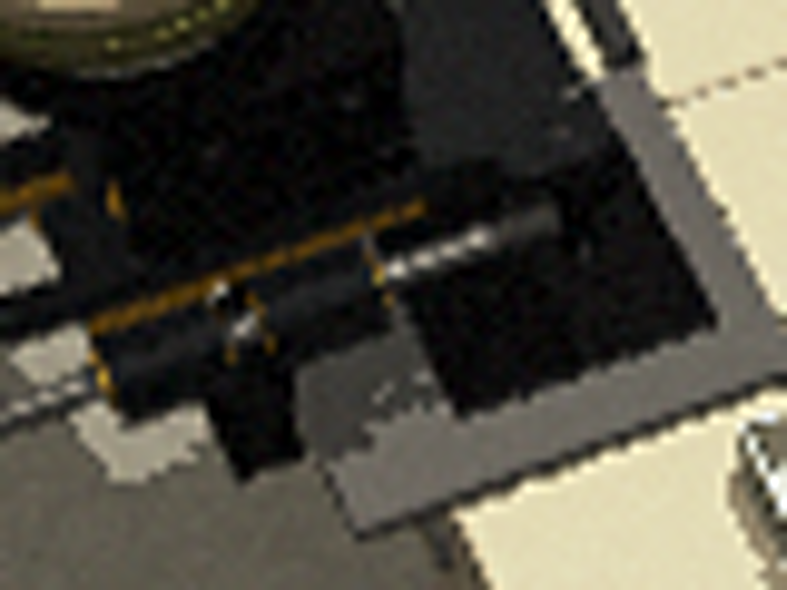

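View pics/d14.png

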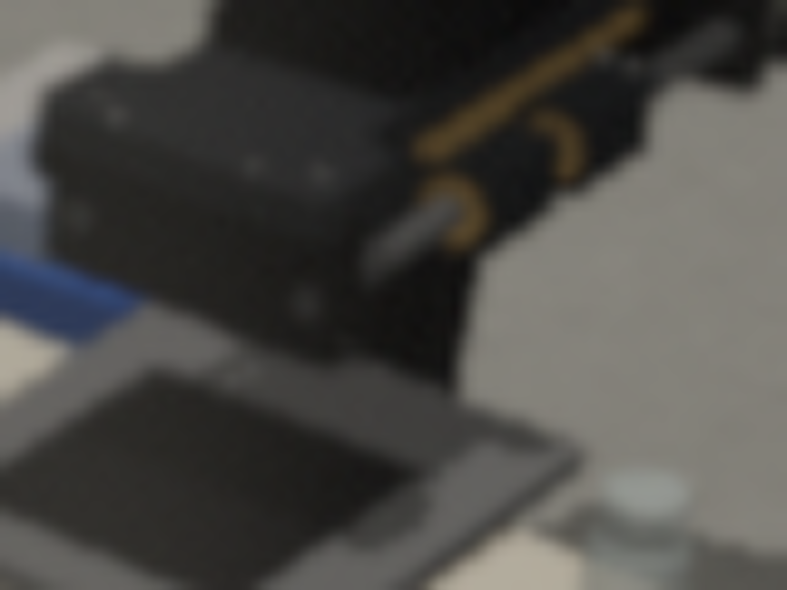

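>>> drive_tool:
  moves: "-0.0004 -0.002 -0.001 0 1;-0.0008 -0.004 0 0 1;-0.0021 -0.01 0 0 1;-0.0031 -0.0147 0 0 1;0 0 0.03 0 1;0 0 0.05 0 1;0 0 0.05 0 1;-0.01 -0.05 0.02 0 1;-0.01 -0.05 0 0 1;0 0 0 0 1"

```text
time: 13.6
ee_pos: [0.44, -0.2579, 0.2431]
eef_rot: [-0.703, 0.076, 0.703, 0.076]
ft_force: [-0.0, 1.0, 0.1]
width: 0.0005
```

```bash
python3 - <<'E'
from h import *
st()
D=shot("side",250,110,240,180,"d15.png")
S=shot("scene",190,110,210,157,"s15.png")
S=shot("scene",220,150,80,60,"s16.png")
E
```

```text
t 13.60 ph x -265.6 y -0.3 tipz 232.1 | Fx 0.94 Fy 0.20 Fz 0.11 | jaw.ex -1.0000 w 0.000
d15.png 3.2777777777777777
s15.png 3.7579617834394905
s16.png 9.833333333333334
```

View pics/s15.png

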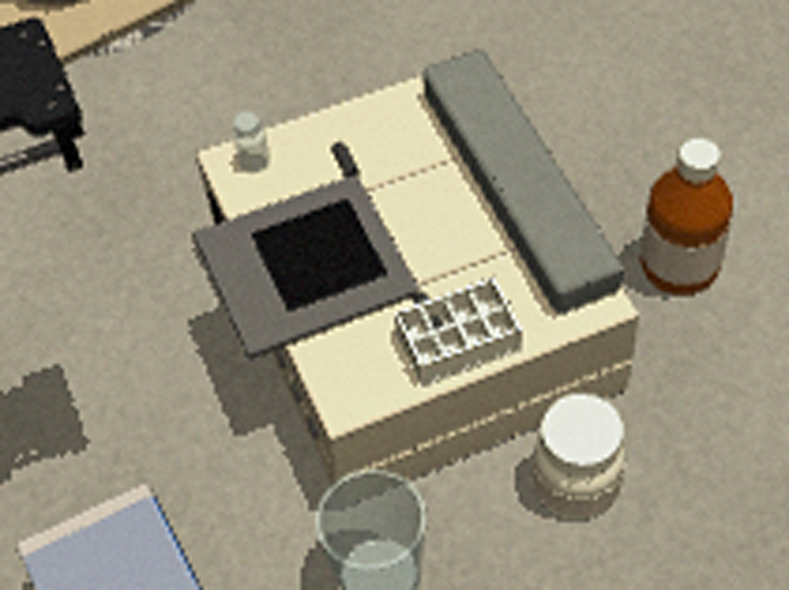

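View pics/d15.png

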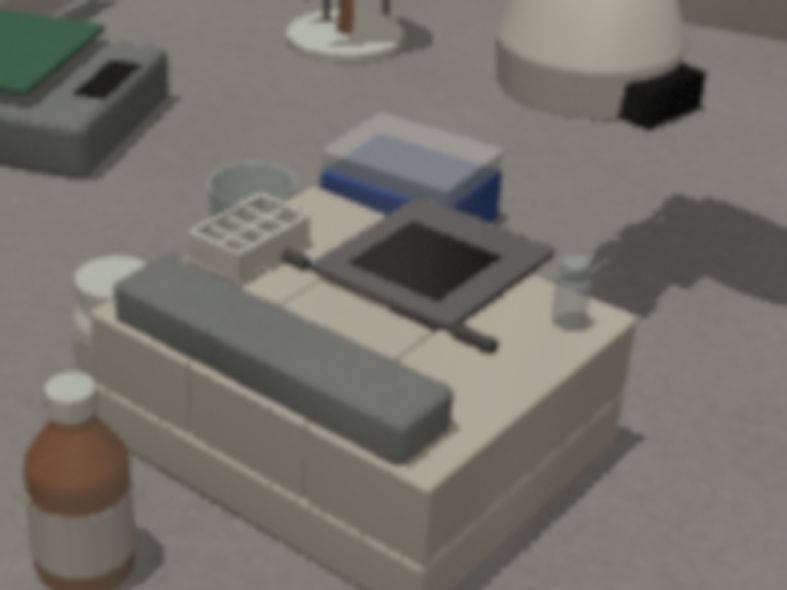

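View pics/s16.png

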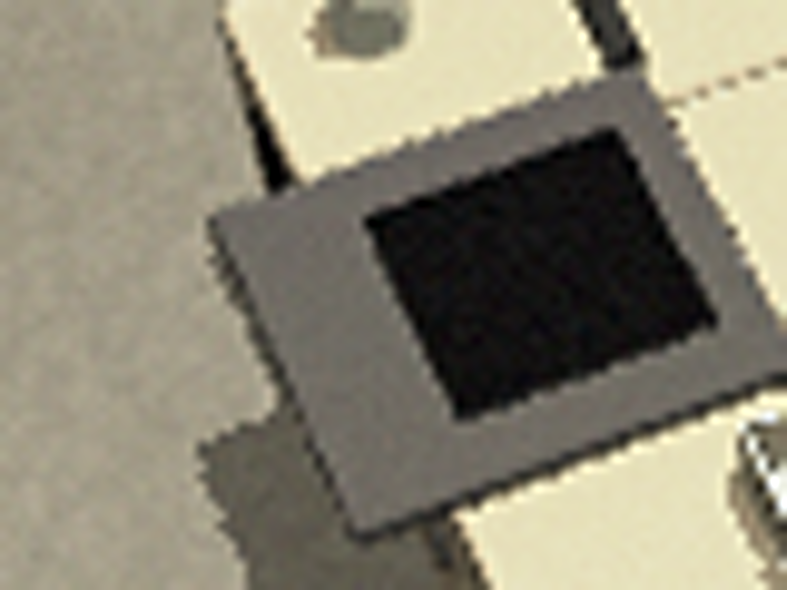

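The cover lies flat: its outer front corners are at about (210,215) and (358,532), against (212,209) and (359,531) predicted for shut. The finger is clear and the bystanders look undisturbed, so I'm handing the job in.

```bash
python3 - <<'E'
from bench import ticket
print(ticket.close_job())
E
```

```text
the job is handed in; nothing more can be done
None
```

The cover is shut, the finger is well clear, and the job was handed in at about 13.8 s; no verdict is reported.

**What I did**
- **Tip:** With the gripper closed, I pushed the outer face until the cover was at about 1.45 rad, where it fell forward free of the finger.
- **Catch:** I lifted the finger over the cover and set it down in front. The cover came to rest on the finger's back at about 0.94 rad open.
- **Lower:** I let it down in four short stages to 0 rad, checking the angle and force after each. Then I drew the finger out towards the front and raised it.

**Last checks**
- **Cover:** In the scene view its front corners lie within about 6 px (enlarged picture) of where they should be when shut. Its right front corner did not move after the finger withdrew, so there was no final drop.
- **Bystanders:** By eye, the glassware and boxes I could see stand where they were. I did not measure their positions again.

**What disagreed**
- **Not a true support from underneath:** The tool can only point down, so the finger held the cover's free edge from the front, and friction carried it over the last part.
- **Heavier than "lightly":** In the last part the finger leaned on the edge with about 8 to 12 N, against a limit of 18 N.
- **First lowering stage:** The cover went lower than I commanded, to about 0.36 rad instead of 0.5, because the edge slid along the tapered finger. I corrected for this in the later stages.
- **Not directly measured:** The cover's speed and contact force were not recorded between stages. Steps 1 and 2 are judged from pictures and wrist force only.

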